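Unload the rail from the sprung clamp and put it in the length gauge

TASK

Lift the orange handle of the clamping jig until the sprung arm stays open by itself, and only then lift the beech rail up out of the jig. Set it down, without dropping it, upright and lengthwise on the middle of the white length gauge, with its plain end (the one without tenon) squarely up against the red stop. Leave the clamp arm open and the other things on the bench where they are.

Things in the scene. Friction and masses are not known exactly. Their poses are not given: they have to be found in the camera images.
- jig: Clamping jig, fixed to the table: plywood base 200 (x) x 200 (y) x 12 mm with a nest for the rail and, at its far side, two blue hinge posts (98 mm apart inside, 97 mm high). Origin on the table under the middle of the nest; x points from the nest to the hinge, y along the lying rail, z up.
- nest (a point): Middle of the nest floor, 12 mm above the jig's origin. Aluminium stops hold the rail's foot with about 3 mm play: two in front (8 mm above the floor) and two behind (18 mm), all 39 to 61 mm from the middle along jig y, so that fingers go down freely at the middle; one at each end (18 mm).
- clamp_arm (a joint): Angle of the sprung clamp arm, rad: about 0 with its rubber pad on the rail, growing as it is lifted (handle goes up and toward jig +x, about the jig's y axis through clamp_hinge); end stop 1.9. A spring shuts it (lifting takes about 5 N at the handle, less when higher) up to the hold-open point at about 1.15; past that it springs on to 1.9 by itself and stays.
- clamp_grip (a point): Middle of the arm's handle: a round orange bar, 14 mm thick, 74 mm long, parallel to jig y between the arm's steel side bars (76 mm apart inside). With the arm shut it is at jig x = -60 mm, 105 mm above the table: 170 mm in front of the hinge axis and 25 mm above it. Being round, it can turn in a grip that closes along jig x.
- clamp_hinge (a point): Middle of the arm's hinge axis, at jig x = 110 mm, y = 0, 80 mm above the table.
- rail: Beech rail end, 45 x 138 x 45 mm overall, about 0.17 kg, loose, lying in the jig under the pad. Origin: centre of its underside, 12 mm above the table in the jig; y along its length, z up. Its full 45 x 45 section runs from y = -49 to +69 mm; a tenon 12 mm thick and 20 mm long sticks out at the -y end. In the jig its axes agree with the jig's.
- rail_butt (a point): Lower middle of the rail's butt end (the plain sawn end without tenon), on the rail's own frame at y = +69 mm, z = 0.
- gauge: Length gauge, fixed to the table: flat white board 110 (x) x 215 (y) x 10 mm with a red end stop and a metal scale along one side. Origin on the table under the board's middle line, 80 mm from the stop's face; y along the board toward the stop, z up; the board reaches from y = -118 to +97 mm.
- gauge_stop (a point): Foot of the red stop's face (which looks to gauge -y), middle of its width, on the board's top: gauge x = 0, y = 80 mm, z = 10 mm. The stop is 90 mm wide and stands 34 mm above the board.
- tape_measure: yellow and black tape measure, 72 x 86 x 34 mm; loose bystander, to be left alone. Origin: centre of its underside.
- marker: black marker pen with a yellow-green cap, lying, 18 x 123 x 20 mm; loose bystander, to be left alone. Origin: centre of its underside.
- wax_tin: round blue tin, 70 mm across, 34 mm high; loose bystander, to be left alone. Origin: centre of its underside.
- gauge_block: steel gauge block, 30 x 50 x 20 mm; loose bystander, to be left alone. Origin: centre of its underside.
- screw_box: small cardboard box, 68 x 104 x 58 mm; loose bystander, to be left alone. Origin: centre of its underside.

How it is judged:
By the outcome, as a careful person would: the job done as asked, in the order asked, and still so for the second after the job is handed in, with the robot touching nothing.
It also fails if it takes over 69 s, if anything falls off the work surface, if the arm or the gripper's body presses on something with over 40 N, if the wrist force passes 120 N, or if a joint passes its speed limit or range.

ROBOT

A 6-joint arm with a two-finger parallel gripper is mounted at the origin on a cart in front of the work surface, level with it; the furniture and walls round the work are solid. World frame = base frame: x ahead of the robot, y to its left, z up, the work surface at z = 0. Lengths are in m, angles in rad, forces in N, time in s.
With the tool pointing down it reaches from about 0.25 to 0.775 m from the base axis. Payload 4 kg.
Tool frame: the origin (TCP) lies midway between the tips of the shut fingers; the grasp point (between the pads) lies 19 mm behind it (manip.tcp_to_grasp is the distance from the TCP to the grasp point, in m); z points along the fingers, y is the line along which they close (so a half turn about z gives the same grasp; the last joint's range is limited). The gripper opens to 94 mm and grips with 3 to 60 N. Pads are 16 mm wide; open, the fingers measure 119 mm over their backs; the gripper's body (75 mm by 177 mm) begins 78 mm behind the grasp point.
Start: joints at [-1.303, 0.087, 1.371, -0, 1.684, -0.103], TCP at [0.199, -0.513, 0.206] pointing down, gripper open.
Joint ranges: [-3.1, 3.1], [-0.76, 2.03], [0.27, 2.55], [-1.08, 4.22], [0.17, 2.65], [-2.57, 2.57]. Speed limits (rad/s): [2.79, 2.79, 3.14, 3.14, 3.14, 3.14].

INTERFACE

Orientations are given as a unit quaternion [x, y, z, w].
In Python, from bench import monitor, vision, ticket, manip gives the robot as it stands.
- The arm moves only by the tool play_rows, never from a script. Its argument "moves" is text: rows parted by semicolons, each of 7 numbers parted by spaces: the closure, from -1 (fully open) to 1 (shut), then the shift along the tool's x, y, z scaled (see below), then the turn, a rotation vector about the tool's x, y, z scaled (see below). In form: hand tx ty tz rx ry rz; .... A call has exactly 10 rows; each row shifts and turns the commanded pose from where the row before left it, along the tool's axes as they then stand; what a row does not reach is not made up. The controller multiplies each number of a shift by 30 cm and each number of a turn by 0.08 rad. A row lasts 1/10 s, in which the tool goes at most 50 mm and 8.59 degrees, less where a joint would pass 70% of its speed; a pose out of reach is approached as far as the arm can. A call with a number of a shift or a turn outside -1 to 1 is refused whole. A call with a gripper value outside its range is refused whole. The fingers move at their own pace and stop on an object; "squeeze" is the grip in N (left out, the last holds). Time passes only in rows, so rows that do not move let the fingers close, or fill a call up. It gives the time, the measured TCP pose, the force, the opening and the grip force at its end, in the units of the state.
- monitor.state(): the state, without advancing time (a new reading comes with each control period).
- vision.camera(name): name is "scene" or "top" or "wrist"; returns the picture (420x560x3 uint8, red, green, blue); there is no depth.
- vision.camera_model(name): a dict with "fov_y" (degrees; the focal length in pixels is half the picture's height over the tangent of half this angle, whatever the lens; pixels are square), "cx", "cy" (the principal point, pixels), "eye" and "orientation" of the camera in the world. Camera axes: x right, y up, looking along -z (the intrinsics and any distortion apply to the point x, -y, -z); pixel columns grow to the right and rows downward; lengths in m; the calibration is good to about 2 mm. A picture is of the moment at which its call begins: read the wrist's pose just before it. camera_model takes no time and is no camera call; for the wrist camera it gives the pose at the moment of the call.
- ticket.close_job(): hands the job in; it is judged then, once.
The state is a dict: "t": time; "qpos": joint angles; "dq": joint speeds; "effort": joint torques, N m; "ee_pos": TCP position; "tcp_rot": TCP orientation; "wrist_force": force on the tool from outside, world axes, zero at the start; "ft_torque": the same for the moment, N m; "width": finger opening in m; "grasp_force": force on a finger pad.
Only numpy, scipy, OpenCV 4.12 (cv2) and the standard library are available. Lean on these libraries where they do the work, as an engineer would, in place of code of your own. Each camera call takes 0.05 s, during which the arm holds its last target. There are 200 camera calls.

## Working session

There is one attempt and no reset: what is moved stays moved. The work goes in short steps, Python scripts to look and compute and a tool call to move; the robot and the scene stay as the last step left them, time stands still between calls to the robot, and variables do not carry over. Pictures are saved under pics/ and viewed, at most 10 in all, crops included, and the job is handed in when it is done.

Besides the shell and the picture viewer there is one more tool, called after "Call:" as name(argument=value, ...) on one line, values as JSON. play_rows: Moves the arm, as the interface text tells. Its arguments: {"type":"object","properties":{"moves":{"type":"string"},"squeeze":{"type":"number"}},"required":["moves"]}

```bash
mkdir -p pics; ls
python3 - <<'E'
from bench import monitor, vision, ticket, manip
import cv2
for n in("scene","top","wrist"):
    print(n,vision.camera_model(n)); cv2.imwrite(f"pics/{n}0.png",vision.camera(n)[:,:,::-1])
print(monitor.state()); print([a for a in dir(manip) if a[0]!='_'],[a for a in dir(vision) if a[0]!='_'])
a=cv2.imread("pics/scene0.png");b=cv2.imread("pics/top0.png")
E
```

```text
pics
scene {'fov_y': 53.79008844193925, 'cx': 276.91739387047, 'cy': 208.35485057021208, 'eye': array([ 1.08688137, -0.05854003,  1.05552599]), 'orientation': array([0.1988867 , 0.16667823, 0.63026347, 0.7317311 ])}
top {'fov_y': 48.5407494447221, 'cx': 285.16745658320673, 'cy': 210.548477548164, 'eye': array([0.47126432, 0.04829734, 1.3850527 ]), 'orientation': array([ 0.01565057, -0.02831224, -0.70337304,  0.71008439])}
wrist {'fov_y': 68.5193085342141, 'cx': 276.6658279069104, 'cy': 213.01980028084012, 'eye': array([ 0.27180366, -0.48413208,  0.38415112]), 'orientation': array([-0.11116963,  0.07757876, -0.55970271,  0.81753026])}
{'t': 0.15, 'qpos': array([-1.30310935e+00,  8.78202967e-02,  1.37190571e+00,  2.63906229e-05,
        1.68360537e+00, -1.03102609e-01]), 'dq': array([ 0.00062297, -0.000962  , -0.00404069,  0.00020799,  0.0002568 ,
       -0.00135903]), 'effort': array([ 5.44483355e-04, -3.40643048e+01, -3.02792859e+01,  7.17338710e-02,
        3.05140810e-02, -9.41492226e-05]), 'ee_pos': array([ 0.19918362, -0.51221092,  0.2045546 ]), 'tcp_rot': array([ 9.82862910e-01,  1.84335954e-01, -5.83923291e-05, -8.67494250e-04]), 'wrist_force': array([ 0.99808716, -0.42286131,  1.17891165]), 'ft_torque': array([-0.06223282, -0.08410976, -0.02950812]), 'grasp_force': 0.0, 'width': 0.0940058220594507}
['Unreachable', 'tcp_to_grasp'] ['camera', 'camera_model']
```

View pics/scene0.png

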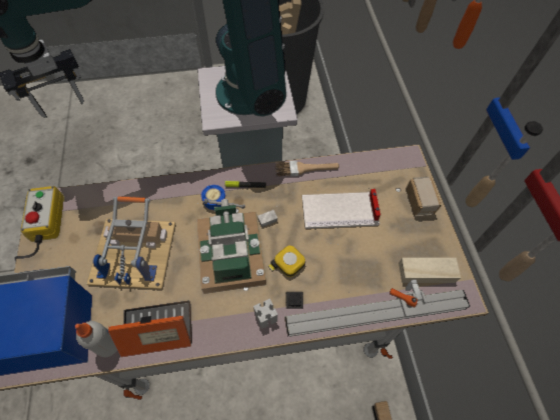

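View pics/top0.png

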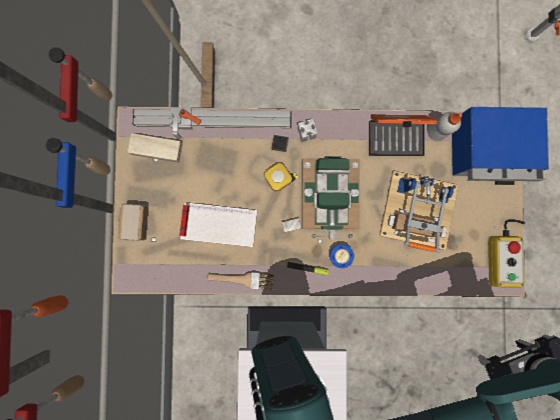

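```bash
cat > h.py <<'E'
import numpy as np, cv2
from scipy.spatial.transform import Rotation as R
def ray(m,u,v):
    f=210/np.tan(np.radians(m['fov_y']/2))
    d=R.from_quat(m['orientation']).apply([(u-m['cx'])/f,-(v-m['cy'])/f,-1]); return np.array(m['eye']),d/np.linalg.norm(d)
def proj(m,p):
    f=210/np.tan(np.radians(m['fov_y']/2)); c=R.from_quat(m['orientation']).inv().apply(np.array(p)-m['eye'])
    return np.stack([m['cx']-f*c[...,0]/c[...,2], m['cy']+f*c[...,1]/c[...,2]],-1)
def atz(m,u,v,z):
    o,d=ray(m,u,v); return o+d*(z-o[2])/d[2]
def tri(l):  # [(m,u,v)..]
    A=0;b=0;rs=[ray(*x) for x in l]
    for o,d in rs: P=np.eye(3)-np.outer(d,d);A=A+P;b=b+P@o
    p=np.linalg.solve(A,b); return p,[round(float(np.linalg.norm(np.cross(p-o,d)))*1e3,1) for o,d in rs]
def crop(img,x,y,w,h,s):
    c=cv2.resize(img[y:y+h,x:x+w],None,fx=s,fy=s,interpolation=cv2.INTER_CUBIC)
    for i in range(0,w,10):
        cv2.line(c,(i*s,0),(i*s,6 if (x+i)%50 else 14),(0,0,255),1)
        if (x+i)%20==0: cv2.putText(c,str(x+i),(i*s,22),0,.35,(0,0,255),1)
    for i in range(0,h,10):
        cv2.line(c,(0,i*s),(6,i*s),(255,0,255),1)
        if (y+i)%20==0: cv2.putText(c,str(y+i),(8,i*s+4),0,.35,(255,0,255),1)
    return c
E
python3 - <<'E'
from h import *
s=cv2.imread("pics/scene0.png");t=cv2.imread("pics/top0.png")
o=np.vstack([np.hstack([crop(t,370,160,100,100,4),crop(s,80,190,100,100,4)]),np.hstack([crop(t,170,200,100,50,4),crop(s,295,180,100,50,4)])])
cv2.imwrite("pics/mosaic.png",o)
E
```

```text
(no output)
```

View pics/mosaic.png

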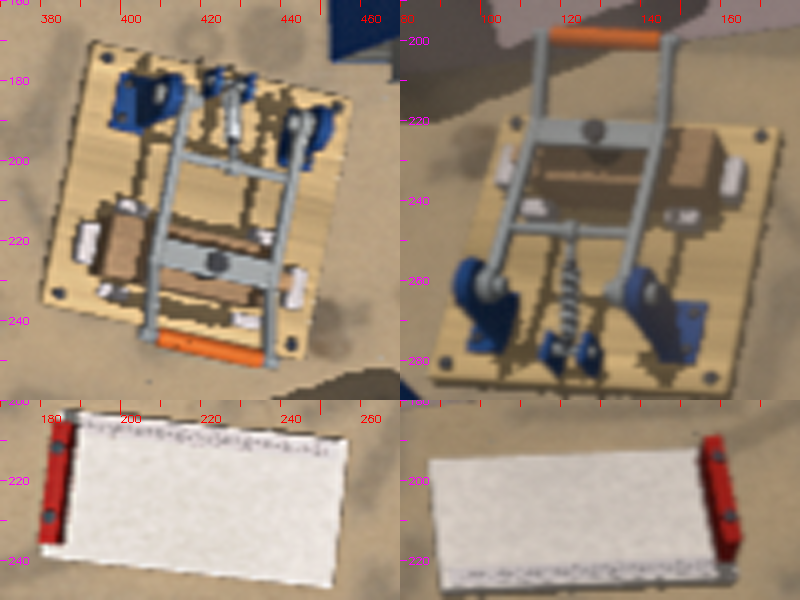

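Run:
```python
from h import *
from bench import vision
np.set_printoptions(precision=4,suppress=True)
t=vision.camera_model("top");s=vision.camera_model("scene")
print("handle",tri([(t,409.5,244.5),(s,145,200)]),tri([(t,436,249),(s,117.5,198.5)]))
print("jig corners");c=[atz(t,*p,.012) for p in [(392.5,170),(458,185),(446,249.5),(380.5,235)]]
for p in c:print(p)
print("scene");
for p in [(178.5,222),(163,290),(87,285),(107,219)]:print(atz(s,*p,.012))
print("gauge top",*[atz(t,*p,.010) for p in [(186,203),(256.5,209.5),(252.5,246.5),(180,239)]],sep="\n")
print("gauge scene",*[atz(s,*p,.010) for p in [(302.5,195),(305.5,227),(378.5,224)]],sep="\n")
print("stop top", *[atz(t,*p,.044) for p in [(189,205),(185.5,236)]],sep="\n")
print("rail butt top corners",*[atz(t,*p,.057) for p in [(398,212.5),(395.5,229)]])
```

```text
handle (array([ 0.4608, -0.3187,  0.0968]), [1.3, 1.3]) (array([ 0.449 , -0.3903,  0.1027]), [1.4, 1.4])
jig corners
[ 0.6813 -0.295   0.012 ]
[ 0.6385 -0.4911  0.012 ]
[ 0.4463 -0.4527  0.012 ]
[ 0.4873 -0.2584  0.012 ]
scene
[ 0.4938 -0.2454  0.012 ]
[ 0.6904 -0.2919  0.012 ]
[ 0.6473 -0.4884  0.012 ]
[ 0.4542 -0.4471  0.012 ]
gauge top
[0.5764 0.3168 0.01  ]
[0.5593 0.1088 0.01  ]
[0.4501 0.1192 0.01  ]
[0.4702 0.332  0.01  ]
gauge scene
[0.455  0.1215 0.01  ]
[0.5618 0.1106 0.01  ]
[0.5829 0.3191 0.01  ]
stop top
[0.5681 0.3015 0.044 ]
[0.479  0.3095 0.044 ]
rail butt top corners [ 0.5517 -0.299   0.057 ] [ 0.5043 -0.2915  0.057 ]
```

```bash
cat >> h.py <<'E'
def plan(p,q,n,p0=None,q0=None):
    """rows (tool-frame shift/0.3, turn/0.08) from pose 0 to p,q in n rows; rounded with carried error"""
    from bench import monitor
    s=monitor.state(); p0=s['ee_pos'] if p0 is None else p0; q0=R.from_quat(s['tcp_rot']) if q0 is None else q0
    rv=(q0.inv()*q).as_rotvec(); P=np.array(p0);Q=q0
    for i in range(1,n+1):
        tp=p0+(np.array(p)-p0)*i/n; tq=q0*R.from_rotvec(rv*i/n)
        a=np.round(Q.inv().apply(tp-P)/.3,3); b=np.round((Q.inv()*tq).as_rotvec()/.08,2)
        print(*[f"{x:g}" for x in a+0.],*[f"{x:g}" for x in b+0.],sep=" ",end="; ")
        P=P+Q.apply(a*.3);Q=Q*R.from_rotvec(b*.08)
    print()
def down(yaw_y): # tool pointing down with tool y at world angle yaw_y
    y=np.array([np.cos(yaw_y),np.sin(yaw_y),0]);z=np.array([0,0,-1.]);x=np.cross(y,z); return R.from_matrix(np.stack([x,y,z],1))
E
python3 - <<'E'
from h import *
from bench import vision,monitor
np.set_printoptions(precision=4,suppress=True)
m=vision.camera_model("wrist");s=monitor.state();Q=R.from_quat(s['tcp_rot'])
C=R.from_quat(m['orientation'])
e=Q.inv().apply(m['eye']-s['ee_pos']);d=(Q.inv()*C).apply([0,0,-1]);print("eye in tool",e,"dir",d)
q=down(-.21); print(q.as_matrix()@d)
# view pose: optical axis hits (0.53,-.36,.05)
z=0.33;eye=q.apply(e);dd=q.apply(d)
L=(z+eye[2]-.05)/-dd[2]; p=np.array([.52,-.365,.05])-dd*L-eye;print(p)
plan(p,q,20)
E
```

```text
eye in tool [ 0.0779 -0.0001 -0.1797] dir [-0.2688 -0.0006  0.9632]
[-0.0567 -0.2628 -0.9632]
[ 0.531  -0.3158  0.33  ]
0.063 -0.011 -0.021 0 0 -0.62; 0.064 -0.007 -0.021 0 0 -0.62; 0.064 -0.004 -0.021 0 0 -0.62; 0.065 -0.001 -0.021 0 0 -0.62; 0.064 0.002 -0.02 0 0 -0.61; 0.064 0.005 -0.021 -0.01 0 -0.62; 0.064 0.009 -0.021 0 0 -0.62; 0.063 0.012 -0.021 0 -0.01 -0.62; 0.062 0.014 -0.021 0 0 -0.62; 0.062 0.018 -0.021 0 0 -0.62; 0.061 0.021 -0.021 0 0 -0.62; 0.059 0.024 -0.021 0 0 -0.62; 0.059 0.027 -0.021 0 0 -0.61; 0.057 0.029 -0.021 0 0 -0.62; 0.055 0.033 -0.02 0 0 -0.62; 0.054 0.035 -0.021 0 0 -0.62; 0.052 0.038 -0.021 -0.01 0 -0.62; 0.05 0.04 -0.021 0 0 -0.62; 0.048 0.043 -0.021 0 0 -0.62; 0.046 0.045 -0.021 0 0 -0.62;
```

Call:
play_rows(moves="-1 0.063 -0.011 -0.021 0 0 -0.62; -1 0.064 -0.007 -0.021 0 0 -0.62; -1 0.064 -0.004 -0.021 0 0 -0.62; -1 0.065 -0.001 -0.021 0 0 -0.62; -1 0.064 0.002 -0.02 0 0 -0.61; -1 0.064 0.005 -0.021 0 0 -0.62; -1 0.064 0.009 -0.021 0 0 -0.62; -1 0.063 0.012 -0.021 0 0 -0.62; -1 0.062 0.014 -0.021 0 0 -0.62; -1 0.062 0.018 -0.021 0 0 -0.62")

```text
t: 1.15
ee_pos: [0.3656, -0.4137, 0.268]
tcp_rot: [0.907, 0.421, -0.0, -0.0]
wrist_force: [0.3, -0.1, 0.3]
width: 0.0936
grasp_force: 0.0
```

Call:
play_rows(moves="-1 0.061 0.021 -0.021 0 0 -0.62; -1 0.059 0.024 -0.021 0 0 -0.62; -1 0.059 0.027 -0.021 0 0 -0.61; -1 0.057 0.029 -0.021 0 0 -0.62; -1 0.055 0.033 -0.02 0 0 -0.62; -1 0.054 0.035 -0.021 0 0 -0.62; -1 0.052 0.038 -0.021 0 0 -0.62; -1 0.05 0.04 -0.021 0 0 -0.62; -1 0.048 0.043 -0.021 0 0 -0.62; -1 0.046 0.045 -0.021 0 0 -0.62")

```text
t: 2.15
ee_pos: [0.5317, -0.3156, 0.3305]
tcp_rot: [0.777, 0.63, -0.0, -0.0]
wrist_force: [0.3, -0.7, -0.3]
width: 0.0942
grasp_force: 0.0
```

Run:
```python
from h import *
from bench import vision,monitor
import pickle
i=vision.camera("wrist")
m=vision.camera_model("wrist");pickle.dump(m,open("w1.pkl","wb"))
c=cv2.resize(i[:,:,::-1],(800,600),interpolation=cv2.INTER_CUBIC);cv2.imwrite("pics/w1.png",c);np.save("w1.npy",i)
print(monitor.state()['ee_pos'],monitor.state()['qpos'],monitor.state()['t'],m['eye'])
```

```text
[ 0.53401503 -0.31391224  0.33117083] [-0.62414353  0.26033836  0.92354363  0.00231261  1.95668879 -0.42031381] 2.2 [ 0.54884162 -0.23729016  0.51099958]
```

View pics/w1.png

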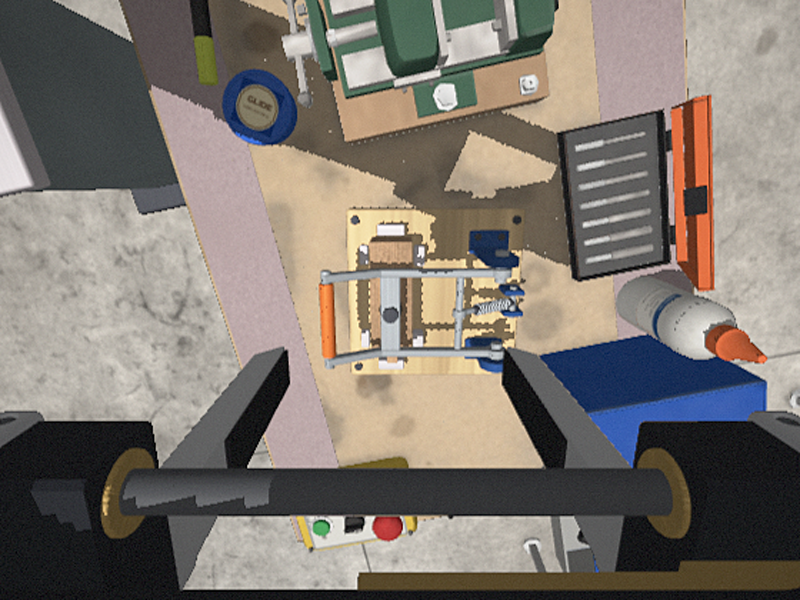

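Run:
```python
from h import *
from bench import vision
import pickle
np.set_printoptions(precision=4,suppress=True)
t=vision.camera_model("top");s=vision.camera_model("scene");w=pickle.load(open("w1.pkl","rb"));k=.7
P={'hA(+y)':((409.5,244.5),(145,200),(327*k,281*k)),'hB':((436,249),(117.5,198.5),(328*k,356*k)),
'TL':((392.5,170),(163,290),(522*k,207.5*k)),'TR':((458,185),(87,285),(521*k,374*k)),'BR':((446,249.5),(107,219),(346.5*k,374*k)),'BL':((380.5,235),(178.5,222),(348*k,209*k))}
for n,(a,b,c) in P.items():
    print(n,*tri([(t,*a),(s,*b),(w,*c)]),tri([(t,*a),(w,*c)]),atz(w,*c,.1 if n[0]=='h' else .012))
print(*[atz(w,u*k,v*k,.057) for u,v in [(371,236),(413,237)]])
```

```text
hA(+y) [ 0.4637 -0.3164  0.0995] [4.0, 0.8, 4.7] (array([ 0.4625, -0.3198,  0.0845]), [4.0, 4.0]) [ 0.4676 -0.3133  0.1   ]
hB [ 0.4495 -0.3894  0.1023] [2.5, 0.6, 2.2] (array([ 0.4487, -0.3923,  0.0947]), [2.2, 2.2]) [ 0.4499 -0.388   0.1   ]
TL [ 0.6847 -0.2956 -0.0008] [2.9, 1.1, 1.9] (array([ 0.6788, -0.2913,  0.0257]), [0.5, 0.5]) [ 0.6821 -0.2925  0.012 ]
TR [ 0.6469 -0.4889  0.0153] [8.8, 2.2, 7.7] (array([ 0.6337, -0.4558,  0.0911]), [6.4, 6.4]) [ 0.6554 -0.4917  0.012 ]
BR [ 0.4445 -0.4546 -0.0019] [3.3, 2.3, 2.3] (array([ 0.4456, -0.4505,  0.0116]), [2.3, 2.3]) [ 0.4453 -0.448   0.012 ]
BL [ 0.4895 -0.254   0.0046] [6.2, 7.1, 2.9] (array([ 0.49  , -0.2569,  0.0105]), [3.2, 3.2]) [ 0.4928 -0.255   0.012 ]
[ 0.5147 -0.2846  0.057 ] [ 0.5567 -0.2943  0.057 ]
```

Run:
```python
from h import *
plan([.457,-.352,.17],down(-.21),9)
```

```text
-0.02 -0.025 0.06 0 0 0.01; -0.019 -0.025 0.059 0.01 0 0.01; -0.02 -0.026 0.06 0 -0.01 0.01; -0.02 -0.025 0.06 0 0 0.01; -0.019 -0.025 0.059 0 0 0.01; -0.02 -0.025 0.06 0.01 0 0.01; -0.02 -0.025 0.06 0 -0.01 0.01; -0.02 -0.025 0.059 0 0 0.01; -0.019 -0.025 0.06 0 0 0.01;
```

Call:
play_rows(moves="0.1 -0.02 -0.025 0.06 0 0 0; 0.1 -0.02 -0.025 0.06 0 0 0; 0.1 -0.02 -0.025 0.06 0 0 0; 0.1 -0.02 -0.025 0.06 0 0 0; 0.1 -0.02 -0.025 0.06 0 0 0; 0.1 -0.02 -0.025 0.06 0 0 0; 0.1 -0.02 -0.025 0.06 0 0 0; 0.1 -0.02 -0.025 0.06 0 0 0; 0.1 -0.02 -0.025 0.057 0 0 0; 0.1 0 0 0 0 0 0", squeeze=20)

```text
t: 3.2
ee_pos: [0.4511, -0.3542, 0.1662]
tcp_rot: [0.778, 0.628, -0.001, -0.003]
wrist_force: [0.9, -1.4, 0.2]
width: 0.0424
grasp_force: 0.0
```

Run:
```python
from h import *
from bench import vision,monitor
import pickle
i=vision.camera("wrist")
m=vision.camera_model("wrist");pickle.dump(m,open("w2.pkl","wb"))
c=cv2.resize(i[:,:,::-1],(800,600),interpolation=cv2.INTER_CUBIC);cv2.imwrite("pics/w2.png",c);np.save("w2.npy",i)
s=monitor.state();print(s['ee_pos'],s['tcp_rot'],s['width'],s['t'])
```

```text
[ 0.45244079 -0.3545042   0.16811212] [ 7.77738338e-01  6.28585544e-01 -2.42614019e-04 -1.79791260e-03] 0.04226406437219553 3.25
```

View pics/w2.png

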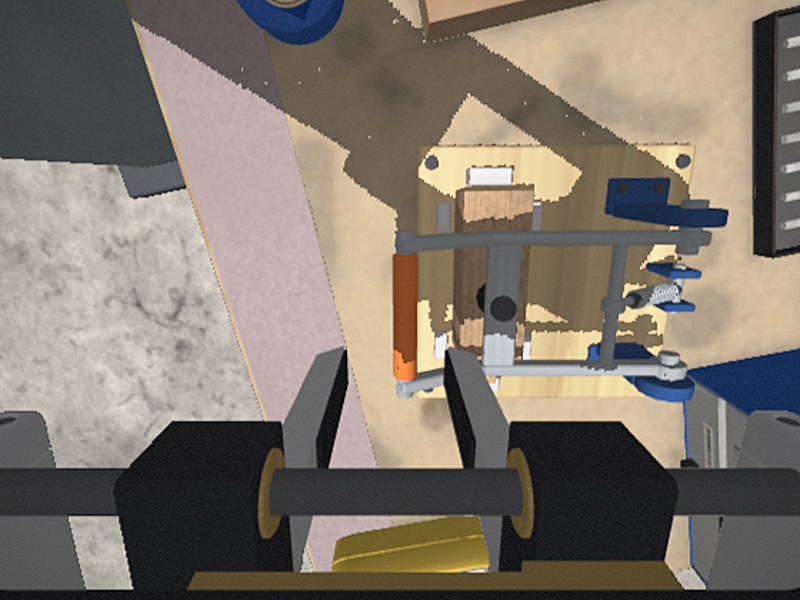

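Run:
```python
from h import *
import pickle
from bench import monitor
np.set_printoptions(precision=4,suppress=True)
w=[pickle.load(open(f"w{i}.pkl","rb")) for i in (1,2)];k=.7
P={'hA':((327,281),(404.5,254)),'hB':((328,356),(405,379)),'hmid':((327.5,318.5),(404.7,316.5)),'TL':((522,207.5),(695,145.5)),'BL':((348,209),(417.5,147)),'railbuttF':((371,236),(456,187)),'railbuttB':((413,237),(534,185)),'screwBL':((354.5,218.5),(431.5,161)),'screwTL':((516.5,219),(683.5,160))}
for n,(a,b) in P.items():
    z={'h':.105,'r':.057}.get(n[0],.012)
    print(n,*tri([(w[0],a[0]*k,a[1]*k),(w[1],b[0]*k,b[1]*k)]),atz(w[0],a[0]*k,a[1]*k,z),atz(w[1],b[0]*k,b[1]*k,z))
Q=R.from_quat(monitor.state()['tcp_rot']).as_matrix();print(Q)
```

```text
hA [ 0.4645 -0.3183  0.0831] [1.9, 1.9] [ 0.4686 -0.3124  0.105 ] [ 0.4651 -0.3167  0.105 ]
hB [ 0.4513 -0.3861  0.1105] [2.1, 2.1] [ 0.4511 -0.3862  0.105 ] [ 0.4499 -0.3907  0.105 ]
hmid [ 0.4577 -0.3529  0.0962] [2.0, 2.0] [ 0.4601 -0.3484  0.105 ] [ 0.4577 -0.3522  0.105 ]
TL [ 0.6823 -0.2955  0.0132] [3.1, 3.1] [ 0.6821 -0.2925  0.012 ] [ 0.6838 -0.2986  0.012 ]
BL [ 0.4901 -0.256  -0.0124] [0.1, 0.1] [ 0.4928 -0.255   0.012 ] [ 0.4887 -0.2575  0.012 ]
railbuttF [ 0.5113 -0.2903  0.0079] [0.6, 0.6] [ 0.5147 -0.2846  0.057 ] [ 0.5053 -0.2891  0.057 ]
railbuttB [ 0.5573 -0.2976  0.0447] [1.7, 1.7] [ 0.5567 -0.2943  0.057 ] [ 0.5541 -0.2984  0.057 ]
screwBL [ 0.4971 -0.268   0.0034] [1.0, 1.0] [ 0.4976 -0.2666  0.012 ] [ 0.4967 -0.2691  0.012 ]
screwTL [ 0.6747 -0.3053  0.0125] [1.6, 1.6] [ 0.6745 -0.3038  0.012 ] [ 0.6753 -0.3069  0.012 ]
[[ 0.2098  0.9777 -0.0026]
 [ 0.9778 -0.2098  0.0025]
 [ 0.0019 -0.0031 -1.    ]]
```

Call:
play_rows(moves="0.1 0.003 0.004 0.045 0 0 0; 0.1 0.003 0.004 0.045 0 0 0; 0.1 0.003 0.004 0.045 0 0 0; 0.1 0.002 0.004 0.045 0 0 0; 0.1 0 0 0.045 0 0 0; 0.1 0 0 0.047 0 0 0; 0.1 0 0 0 0 0 0; 1 0 0 0 0 0 0; 1 0 0 0 0 0 0; 1 0 0 0 0 0 0", squeeze=20)

```text
t: 4.25
ee_pos: [0.4596, -0.3532, 0.0893]
tcp_rot: [0.777, 0.629, 0.0, 0.001]
wrist_force: [-0.6, -0.5, -0.5]
width: 0.0216
grasp_force: 0.0
```

Call:
play_rows(moves="1 0 0 0 0 0 0; 1 0 0 0 0 0 0; 1 0 0 0 0 0 0; 1 0 0 -0.01 0 0 0; 1 0 0 -0.01 0 0 0; 1 0 0 -0.01 0 0 0; 1 0 0 -0.01 0 0 0; 1 0 0 -0.01 0 0 0; 1 0 0 0 0 0 0; 1 0 0 0 0 0 0")

```text
t: 5.25
ee_pos: [0.4592, -0.353, 0.1034]
tcp_rot: [0.777, 0.629, -0.0, 0.0]
wrist_force: [-3.7, -2.7, -5.1]
width: 0.0134
grasp_force: 20.0
```

Run:
```python
import numpy as np
f=np.linspace(.24,1.70,31);r=.1718
Y=-r*np.cos(f)/.3;Z=-r*np.sin(f)/.3
y=np.diff(np.round(Y,3));z=np.diff(np.round(Z,3))
for k in range(3):print("; ".join(f"1 0 {a:.3f} {b:.3f} 0 0 0" for a,b in zip(y[k*10:k*10+10],z[k*10:k*10+10])))
```

```text
1 0 0.007 -0.027 0 0 0; 1 0 0.009 -0.027 0 0 0; 1 0 0.009 -0.026 0 0 0; 1 0 0.012 -0.025 0 0 0; 1 0 0.012 -0.025 0 0 0; 1 0 0.013 -0.024 0 0 0; 1 0 0.015 -0.024 0 0 0; 1 0 0.016 -0.023 0 0 0; 1 0 0.017 -0.022 0 0 0; 1 0 0.018 -0.021 0 0 0
1 0 0.019 -0.021 0 0 0; 1 0 0.020 -0.019 0 0 0; 1 0 0.021 -0.019 0 0 0; 1 0 0.022 -0.017 0 0 0; 1 0 0.022 -0.016 0 0 0; 1 0 0.024 -0.016 0 0 0; 1 0 0.024 -0.014 0 0 0; 1 0 0.024 -0.012 0 0 0; 1 0 0.026 -0.012 0 0 0; 1 0 0.026 -0.010 0 0 0
1 0 0.026 -0.010 0 0 0; 1 0 0.027 -0.007 0 0 0; 1 0 0.027 -0.007 0 0 0; 1 0 0.027 -0.005 0 0 0; 1 0 0.028 -0.004 0 0 0; 1 0 0.028 -0.002 0 0 0; 1 0 0.027 -0.002 0 0 0; 1 0 0.028 0.001 0 0 0; 1 0 0.028 0.001 0 0 0; 1 0 0.028 0.003 0 0 0
```

Call:
play_rows(moves="1 0 0.007 -0.027 0 0 0; 1 0 0.009 -0.027 0 0 0; 1 0 0.009 -0.026 0 0 0; 1 0 0.012 -0.025 0 0 0; 1 0 0.012 -0.025 0 0 0; 1 0 0.013 -0.024 0 0 0; 1 0 0.015 -0.024 0 0 0; 1 0 0.016 -0.023 0 0 0; 1 0 0.017 -0.022 0 0 0; 1 0 0.018 -0.021 0 0 0")

```text
t: 6.25
ee_pos: [0.4946, -0.3604, 0.1793]
tcp_rot: [0.777, 0.629, -0.002, -0.001]
wrist_force: [-11.2, 0.8, 5.0]
width: 0.0132
grasp_force: 20.0
```

```bash
cat > bar.py <<'E'
from h import *
from bench import vision,monitor
np.set_printoptions(precision=4,suppress=True)
s=monitor.state();i=vision.camera("wrist");m=vision.camera_model("wrist")
hsv=cv2.cvtColor(i,cv2.COLOR_RGB2HSV)
M=cv2.inRange(hsv,(5,170,60),(16,255,255)); n,l,st,c=cv2.connectedComponentsWithStats(M)
for j in range(1,n):
    if st[j,4]>60: print(st[j],c[j])
Q=R.from_quat(s['tcp_rot'])
for z in (-.024,-.019,-.014,-.009,-.004):
    print(z,proj(m,s['ee_pos']+Q.apply([[.037,-.007,z],[.037,.007,z],[-.037,0,z]])).ravel())
print(s['t'],s['ee_pos'],s['wrist_force'],s['width'])
E
python3 bar.py
```

```text
[ 265  203   24  120 2660] [276.3902 261.4147]
-0.024 [262.2749 208.3555 288.8441 208.3185 275.7543 329.3073]
-0.019 [262.6592 206.0063 288.4636 205.971  275.7509 324.0978]
-0.014 [263.0219 203.7886 288.1043 203.7549 275.7477 319.1495]
-0.009 [263.3649 201.6917 287.7646 201.6593 275.7446 314.4433]
-0.004 [263.6897 199.7059 287.4429 199.6748 275.7417 309.9619]
6.25 [ 0.4946 -0.3604  0.1793] [-11.2333   0.8068   5.0185] 0.013214747112437406
```

```bash
cat > arc.py <<'E'
import numpy as np,sys
a,b,n,r,out=map(float,sys.argv[1:]);n=int(n)
f=np.linspace(a,b,n+1);rr=np.linspace(r,r+out,n+1)
y=np.diff(np.round(-rr*np.cos(f)/.3,3));z=np.diff(np.round(-rr*np.sin(f)/.3,3))
print("; ".join(f"1 0 {a:.3f} {b:.3f} 0 0 0" for a,b in zip(y,z)))
E
python3 arc.py .747 1.15 9 .178 .002
```

```text
1 0 0.018 -0.020 0 0 0; 1 0 0.018 -0.019 0 0 0; 1 0 0.020 -0.018 0 0 0; 1 0 0.021 -0.017 0 0 0; 1 0 0.021 -0.016 0 0 0; 1 0 0.022 -0.015 0 0 0; 1 0 0.023 -0.014 0 0 0; 1 0 0.023 -0.013 0 0 0; 1 0 0.024 -0.013 0 0 0
```

Call:
play_rows(moves="1 0 0.018 -0.020 0 0 0; 1 0 0.018 -0.019 0 0 0; 1 0 0.020 -0.018 0 0 0; 1 0 0.021 -0.017 0 0 0; 1 0 0.021 -0.016 0 0 0; 1 0 0.022 -0.015 0 0 0; 1 0 0.023 -0.014 0 0 0; 1 0 0.023 -0.013 0 0 0; 1 0 0.024 -0.013 0 0 0; 1 0 0 0 0 0 0")

```text
t: 7.3
ee_pos: [0.5543, -0.3729, 0.2255]
tcp_rot: [0.777, 0.63, 0.001, 0.004]
wrist_force: [-4.5, -1.8, 6.5]
width: 0.0134
grasp_force: 20.0
```

```bash
python3 bar.py
```

```text
[ 502    0   55  176 6963] [528.6728  82.398 ]
[ 264  203   25  120 2666] [276.4797 260.9036]
[543 209  17  31 363] [552.5124 224.3967]
-0.024 [264.8272 209.1091 291.6463 209.079  278.2051 331.0504]
-0.019 [265.1697 206.7232 291.2095 206.6939 278.1638 325.7567]
-0.014 [265.4928 204.4721 290.7974 204.4436 278.1246 320.7308]
-0.009 [265.7981 202.3446 290.4079 202.3168 278.0874 315.9528]
-0.004 [266.0872 200.3308 290.0393 200.3037 278.0519 311.4048]
7.3 [ 0.5543 -0.3729  0.2255] [-4.5341 -1.8009  6.5377] 0.013358241711595017
```

```bash
python3 arc.py 1.178 1.70 10 .18 .002
```

```text
1 0 0.029 -0.012 0 0 0; 1 0 0.030 -0.010 0 0 0; 1 0 0.030 -0.009 0 0 0; 1 0 0.031 -0.007 0 0 0; 1 0 0.031 -0.006 0 0 0; 1 0 0.031 -0.004 0 0 0; 1 0 0.031 -0.002 0 0 0; 1 0 0.032 -0.001 0 0 0; 1 0 0.032 0.001 0 0 0; 1 0 0.031 0.002 0 0 0
```

Call:
play_rows(moves="1 0 0.029 -0.012 0 0 0; 1 0 0.030 -0.010 0 0 0; 1 0 0.030 -0.009 0 0 0; 1 0 0.031 -0.007 0 0 0; 1 0 0.031 -0.006 0 0 0; 1 0 0.031 -0.004 0 0 0; 1 0 0.031 -0.002 0 0 0; 1 0 0.032 -0.001 0 0 0; 1 0 0.032 0.001 0 0 0; 1 0 0.031 0.002 0 0 0")

```text
t: 8.35
ee_pos: [0.6452, -0.3918, 0.2371]
tcp_rot: [0.777, 0.63, 0.002, 0.003]
wrist_force: [0.8, -2.5, 0.7]
width: 0.0136
grasp_force: 20.0
```

```bash
python3 bar.py; python3 -c "
from bench import monitor;print(monitor.state()['qpos'])"
```

```text
[ 412    0   31  174 2408] [427.2301  79.3866]
[ 265  204   24  121 2673] [276.6135 262.2189]
[ 436  206   49   34 1045] [457.9148 223.3895]
-0.024 [261.4657 209.2845 288.3163 209.2558 275.1353 331.2897]
-0.019 [261.8822 206.8857 287.9519 206.8583 275.1522 325.9818]
-0.014 [262.2752 204.6225 287.6081 204.5964 275.1682 320.9425]
-0.009 [262.6465 202.4837 287.2832 202.4587 275.1834 316.1519]
-0.004 [262.998  200.4593 286.9756 200.4354 275.1979 311.592 ]
8.35 [ 0.6452 -0.3918  0.2371] [ 0.831  -2.4971  0.7075] 0.013620544522384275
[-0.62101587  0.57587066  0.68171895  0.00261981  1.87504318 -0.41244621]
```

Call:
play_rows(moves="0.3 0 0 0 0 0 0; 0 0 0 0 0 0 0; -0.3 0 0 0 0 0 0; -0.3 0 0 0 0 0 0; -0.3 0 0 -0.02 0 0 0; -0.3 0 0 -0.03 0 0 0; -0.3 0 0 -0.04 0 0 0; -0.3 0 0 -0.05 0 0 0; -0.3 0 0 -0.04 0 0 0; -0.3 0 0 -0.02 0 0 0")

```text
t: 9.4
ee_pos: [0.6425, -0.3917, 0.2973]
tcp_rot: [0.777, 0.629, 0.0, 0.001]
wrist_force: [0.1, 0.2, 0.9]
width: 0.0614
grasp_force: 0.0
```

```bash
cat > look.py <<'E'
import sys,pickle
from h import *
from bench import vision,monitor
n=sys.argv[1];cam=sys.argv[2];b=list(map(int,sys.argv[3:8])) if len(sys.argv)>3 else None
i=vision.camera(cam);m=vision.camera_model(cam);pickle.dump(m,open(n+".pkl","wb"));np.save(n+".npy",i)
c=i[:,:,::-1].copy()
cv2.imwrite(f"pics/{n}.png",crop(c,*b) if b else cv2.resize(c,(800,600),interpolation=cv2.INTER_CUBIC))
s=monitor.state();print(s['t'],s['ee_pos'],s['tcp_rot'],s['wrist_force'],s['width'])
E
python3 look.py s2 scene 60 170 130 120 5
```

```text
9.45 [ 0.64270041 -0.3918525   0.29769229] [7.77282043e-01 6.29149892e-01 3.61402770e-04 1.70558221e-03] [-0.86611575  0.13556604  2.01324698] 0.0611312865341059
```

View pics/s2.png

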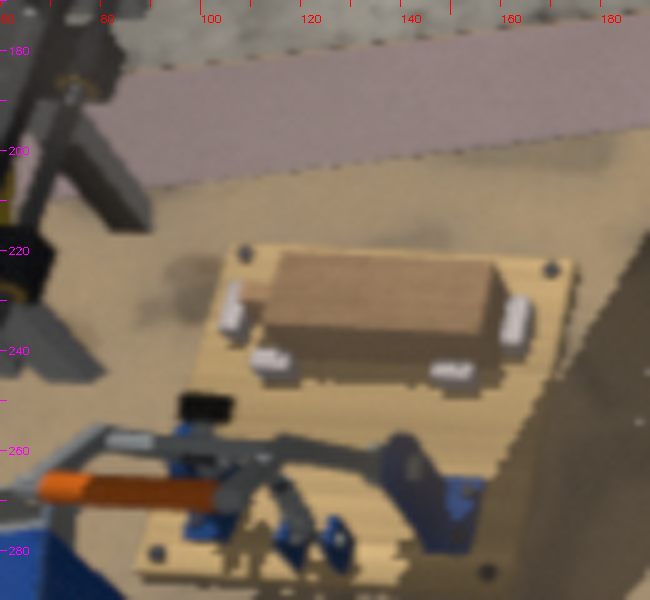

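Call:
play_rows(moves="-0.5 0 -0.04 0 0 0 0; -0.5 0.003 -0.06 0 0 0 0; -0.5 0.003 -0.06 0.01 0 0 0; -0.5 0.003 -0.06 0.02 0 0 0; -0.5 0.003 -0.06 0.03 0 0 0; -0.5 0.003 -0.06 0.04 0 0 0; -0.5 0.004 -0.05 0.04 0 0 0; -0.5 0.006 -0.034 0.019 0 0 0; -0.5 0 0 0 0 0 0; -0.5 0 0 0 0 0 0")

```text
t: 10.45
ee_pos: [0.5199, -0.3579, 0.2469]
tcp_rot: [0.777, 0.629, -0.0, 0.0]
wrist_force: [0.2, 0.3, -1.0]
width: 0.0705
grasp_force: 0.0
```

```bash
python3 look.py w3 wrist
```

```text
10.5 [ 0.52033629 -0.3580488   0.24705671] [7.77176570e-01 6.29282502e-01 7.66233221e-05 3.26619071e-04] [ 0.87747877 -0.28038286 -0.05760076] 0.07016741916020311
```

View pics/w3.png

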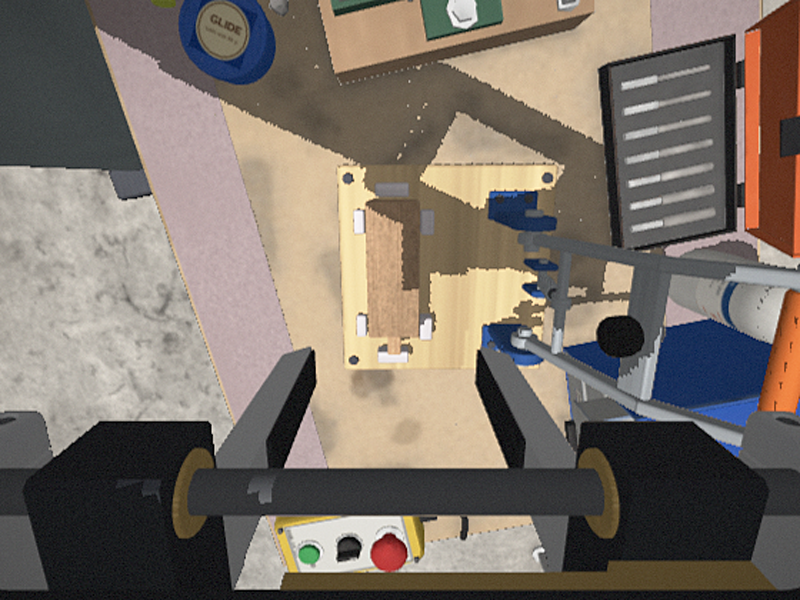

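Run:
```python
from h import *
import pickle
np.set_printoptions(precision=4,suppress=True)
m=pickle.load(open("w3.pkl","rb"));k=.7
for z,pts in((.057,[(366,207),(419,207),(368,336),(421,338)]),(.012,[(347,178),(547,177.5),(354,359)])):
    print(z,*[atz(m,u*k,v*k,z) for u,v in pts])
o=np.array([.5183,-.3657]);c,s=np.cos(-.21),np.sin(-.21)
for lp in [(-22.5,69,57),(22.5,69,57),(-22.5,-49,57),(22.5,-49,57),(0,69,12)]:
    x,y,z=np.array(lp)/1e3; print(lp,proj(m,np.array([o[0]+c*x-s*y,o[1]+s*x+c*y,z]))/k)
```

```text
0.057 [ 0.5086 -0.2963  0.057 ] [ 0.5511 -0.3054  0.057 ] [ 0.4849 -0.4059  0.057 ] [ 0.5307 -0.4177  0.057 ]
0.012 [ 0.4943 -0.2695  0.012 ] [ 0.6714 -0.3069  0.012 ] [ 0.4593 -0.4422  0.012 ]
(-22.5, 69, 57) [367.7148 203.1074]
(22.5, 69, 57) [422.658  203.0724]
(-22.5, -49, 57) [370.0173 338.8343]
(22.5, -49, 57) [420.5151 338.7881]
(0, 69, 12) [395.1394 200.7464]
```

Call:
play_rows(moves="-0.5 0 -0.003 0.08 0 0 0; -0.5 0 0 0.09 0 0 0; -0.5 0 0 0.1 0 0 0; -0.5 0 0 0.1 0 0 0; -0.5 0 0 0.1 0 0 0; -0.5 0 0 0.09 0 0 0; -0.5 0 0 0.07 0 0 0; -0.5 0 0 0.06 0 0 0; -0.5 0 0 0.03 0 0 0; -0.5 0 0 0.02 0 0 0", squeeze=25)

```text
t: 11.5
ee_pos: [0.5195, -0.3578, 0.0239]
tcp_rot: [0.777, 0.629, -0.0, -0.0]
wrist_force: [0.3, -0.3, -0.2]
width: 0.0704
grasp_force: 0.0
```

Call:
play_rows(moves="-0.5 0 0 0 0 0 0; 1 0 0 0 0 0 0; 1 0 0 0 0 0 0; 1 0 0 0 0 0 0; 1 0 0 0 0 0 0; 1 0 0 0 0 0 0; 1 0 0 0 0 0 0; 1 0 0 0 0 0 0; 1 0 0 0 0 0 0; 1 0 0 0 0 0 0")

```text
t: 12.5
ee_pos: [0.5192, -0.358, 0.0254]
tcp_rot: [0.777, 0.629, -0.0, 0.0]
wrist_force: [-1.9, -0.3, 5.6]
width: 0.0448
grasp_force: 25.0
```

Call:
play_rows(moves="1 0 0 -0.02 0 0 0; 1 0 0 -0.04 0 0 0; 1 0 0 -0.07 0 0 0; 1 0 0 -0.1 0 0 0; 1 0 0 -0.13 0 0 0; 1 0 0 -0.14 0 0 0; 1 0 0 -0.14 0 0 0; 1 0 0 -0.13 0 0 0; 1 0 0 -0.1 0 0 0; 1 0 0 -0.05 0 0 0")

```text
t: 13.5
ee_pos: [0.5198, -0.3581, 0.3053]
tcp_rot: [0.777, 0.629, 0.001, 0.003]
wrist_force: [-0.2, -1.2, -1.5]
width: 0.0447
grasp_force: 25.0
```

```bash
python3 - <<'E'
from h import *
from bench import vision
np.set_printoptions(precision=4,suppress=True)
t=vision.camera_model("top");s=vision.camera_model("scene");w=None
# vise highest-looking dark green block in both views: top (333,200) , scene (230,265)
print("vise",tri([(t,333,200),(s,230,243)]),tri([(t,333,165),(s,231,264)]))
# gauge corners triangulated: near-scale corner far from stop, other far corner, corner by stop
for n,a,b in[('far+x',(256.5,209.5),(305.5,227)),('far-x',(252.5,246.5),(302.5,195)),('stop+x',(186,203),(378.5,224))]:
    print(n,*tri([(t,*a),(s,*b)]))
E
python3 look.py x1 scene; python3 -c "
from bench import monitor;print(monitor.state()['grasp_force'])"
```

```text
vise (array([ 0.5887, -0.1105,  0.0293]), [4.9, 4.9]) (array([ 0.6803, -0.1061,  0.098 ]), [0.7, 0.7])
far+x [0.5597 0.1101 0.0063] [1.1, 1.1]
far-x [0.4503 0.1211 0.0028] [1.6, 1.6]
stop+x [0.5777 0.3207 0.    ] [1.9, 1.9]
13.55 [ 0.52016095 -0.35839692  0.3068814 ] [0.77713158 0.62932078 0.00101285 0.00456545] [-0.5440798  -0.40489839  1.0106516 ] 0.04515649889967485
24.97841477394104
```

Run:
```python
from h import *
plan([.513,.19,.305],down(-.094),20)
```

```text
0.089 -0.02 0 0.01 0 -0.07; 0.089 -0.02 0 0 0.01 -0.07; 0.09 -0.019 -0.001 0.01 0 -0.08; 0.089 -0.019 0 0 0 -0.07; 0.09 -0.018 0 0.01 0 -0.07; 0.09 -0.017 0 0 0.01 -0.07; 0.089 -0.017 0 0.01 0 -0.07; 0.09 -0.017 0 0 0 -0.08; 0.09 -0.016 0 0.01 0.01 -0.07; 0.09 -0.015 0 0 0 -0.07; 0.091 -0.015 0 0.01 0 -0.07; 0.09 -0.015 0 0 0 -0.08; 0.09 -0.014 0 0.01 0.01 -0.07; 0.091 -0.013 0 0 0 -0.07; 0.09 -0.013 0.001 0.01 0 -0.07; 0.091 -0.013 0 0 0.01 -0.07; 0.09 -0.012 0 0.01 0 -0.08; 0.091 -0.011 0 0 0 -0.07; 0.091 -0.011 0 0.01 0.01 -0.07; 0.091 -0.01 0.001 0 0 -0.07;
```

Call:
play_rows(moves="1 0.06 -0.02 0 0 0 -0.07; 1 0.09 -0.02 0 0 0 -0.07; 1 0.09 -0.019 0 0 0 -0.08; 1 0.089 -0.019 0 0 0 -0.07; 1 0.09 -0.018 0 0 0 -0.07; 1 0.09 -0.017 0 0 0 -0.07; 1 0.089 -0.017 0 0 0 -0.07; 1 0.09 -0.017 0 0 0 -0.08; 1 0.09 -0.016 0 0 0 -0.07; 1 0.09 -0.015 0 0 0 -0.07")

```text
t: 14.55
ee_pos: [0.5135, -0.0906, 0.2997]
tcp_rot: [0.759, 0.651, -0.0, -0.001]
wrist_force: [-0.3, -0.3, -1.6]
width: 0.0447
grasp_force: 25.0
```

Call:
play_rows(moves="1 0.091 -0.015 0 0 0 -0.07; 1 0.09 -0.015 0 0 0 -0.08; 1 0.09 -0.014 0 0 0 -0.07; 1 0.091 -0.013 0 0 0 -0.07; 1 0.09 -0.013 0 0 0 -0.07; 1 0.091 -0.013 0 0 0 -0.07; 1 0.09 -0.012 0 0 0 -0.08; 1 0.091 -0.011 0 0 0 -0.07; 1 0.07 -0.011 0 0 0 -0.07; 1 0.04 -0.01 0 0 0 -0.07")

```text
t: 15.55
ee_pos: [0.5075, 0.1627, 0.2995]
tcp_rot: [0.739, 0.674, -0.001, -0.001]
wrist_force: [-0.0, 0.2, -2.2]
width: 0.0451
grasp_force: 25.0
```

Call:
play_rows(moves="1 0 0 0.02 0 0 0; 1 0 0 0.05 0 0 0; 1 0 0 0.06 0 0 0; 1 0 0 0.06 0 0 0; 1 0 0 0.06 0 0 0; 1 0 0 0.05 0 0 0; 1 0 0 0.03 0 0 0; 1 0 0 0.01 0 0 0; 1 0 0 0 0 0 0; 1 0 0 0 0 0 0")

```text
t: 16.55
ee_pos: [0.5087, 0.1611, 0.1995]
tcp_rot: [0.74, 0.673, 0.001, 0.001]
wrist_force: [-0.4, 0.3, -1.2]
width: 0.0448
grasp_force: 25.0
```

```bash
python3 look.py w4 wrist
```

```text
16.6 [0.50869651 0.16118949 0.19967738] [7.39687858e-01 6.72949318e-01 8.60848286e-04 5.88144771e-04] [ 0.78441075  0.76342454 -2.21196632] 0.04466664684609054
```

View pics/w4.png

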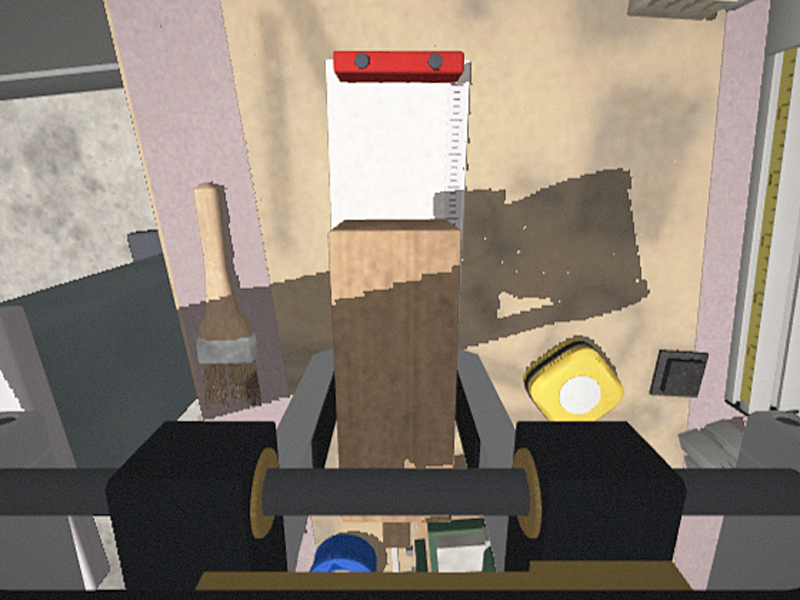

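Run:
```python
from h import *
import pickle
from bench import monitor
np.set_printoptions(precision=4,suppress=True)
i=np.load("w4.npy");m=pickle.load(open("w4.pkl","rb"))
h=cv2.cvtColor(i,cv2.COLOR_RGB2HSV)
M=(cv2.inRange(h,(0,140,60),(4,255,255))|cv2.inRange(h,(174,140,60),(179,255,255)))>0
M[80:]=0;M[:,:200]=0;M[:,360:]=0
v,u=np.nonzero(M);print("red bbox",u.min(),u.max(),v.min(),v.max())
us=np.arange(240,320,2);bot=[np.nonzero(M[:,x])[0].max()+.5 for x in us];top=[np.nonzero(M[:,x])[0].min()-.5 for x in us]
fb=np.polyfit(us,bot,1);ft=np.polyfit(us,top,1);print(fb,ft,np.std(bot-np.polyval(fb,us)))
for x in(234.5,324): print("foot",atz(m,x,np.polyval(fb,x),.010))
# value profile in a red column to see top/front edge
print(i[34:60,300].tolist())
# board edges rows 70..125
g=i.min(2).astype(int)
L=[];Rr=[]
for r in range(70,125,5):
    d=np.diff(g[r]);L.append(215+np.argmax(d[215:245]));print(r,L[-1],end=' ')
rs=np.arange(70,125,5);f=np.polyfit(rs,L,1)
print("\nleft edge",atz(m,np.polyval(f,70)+.5,70,.010),atz(m,np.polyval(f,120)+.5,120,.010))
print("R edge est",atz(m,468*.7,100*.7,.01),atz(m,468*.7,180*.7,.01))
s=monitor.state();zt=s['ee_pos'][2]-.0134+.045
print("rail butt top",atz(m,330*.7,231*.7,zt),atz(m,460*.7,229*.7,zt),"tcp",s['ee_pos'],R.from_quat(s['tcp_rot']).as_matrix())
```

```text
red bbox 233 324 36 57
[ 0.0053 55.2843] [-0.  35.5] 0.41568113591335937
foot [0.4774 0.3172 0.01  ]
foot [0.5745 0.3075 0.01  ]
[[227, 211, 173], [207, 165, 139], [183, 57, 52], [208, 49, 45], [227, 53, 50], [187, 68, 64], [122, 85, 91], [106, 94, 100], [101, 100, 107], [88, 100, 105], [98, 93, 103], [127, 70, 73], [193, 52, 48], [232, 63, 57], [221, 54, 49], [202, 54, 50], [171, 53, 50], [110, 30, 30], [79, 18, 17], [81, 24, 13], [84, 24, 27], [83, 16, 14], [73, 8, 8], [95, 41, 39], [236, 222, 214], [255, 255, 254]]
70 228 75 228 80 228 85 229 90 229 95 229 100 229 105 229 110 229 115 230 120 230 
left edge [0.469  0.3045 0.01  ] [0.4639 0.252  0.01  ]
R edge est [0.5777 0.2941 0.01  ] [0.5747 0.2348 0.01  ]
rail butt top [0.4923 0.2254 0.2313] [0.5355 0.222  0.2313] tcp [0.5087 0.1612 0.1997] [[ 0.0943  0.9955  0.0021]
 [ 0.9955 -0.0943  0.0003]
 [ 0.0005  0.002  -1.    ]]
```

Call:
play_rows(moves="1 0.03 0.002 0.03 0 0 0.03; 1 0.05 0.002 0.06 0 0 0; 1 0.05 0.002 0.08 0 0 0; 1 0.05 0.001 0.09 0 0 0; 1 0.04 0 0.09 0 0 0; 1 0.03 0 0.08 0 0 0; 1 0.01 0 0.06 0 0 0; 1 0 0 0.04 0 0 0; 1 0 0 0.026 0 0 0; 1 0 0 0.01 0 0 0")

```text
t: 17.6
ee_pos: [0.5176, 0.2385, 0.0282]
tcp_rot: [0.741, 0.672, -0.0, -0.0]
wrist_force: [-0.4, 0.6, -2.9]
width: 0.0446
grasp_force: 25.0
```

Call:
play_rows(moves="1 0 0 0 0 0 0; 1 0 0 0.005 0 0 0; 1 0 0 0.005 0 0 0; 1 0 0 0 0 0 0; 1 0 0 0 0 0 0; 1 0 0 0 0 0 0; 1 0 0 0 0 0 0; 1 0 0 0 0 0 0; 1 0 0 0 0 0 0; 1 0 0 0 0 0 0")

```text
t: 18.6
ee_pos: [0.5177, 0.2385, 0.0257]
tcp_rot: [0.74, 0.672, -0.0, 0.0]
wrist_force: [0.6, -0.3, -2.4]
width: 0.0448
grasp_force: 25.0
```

```bash
python3 look.py w5 wrist
```

```text
18.65 [0.51773101 0.23854668 0.0257497 ] [ 7.40472374e-01  6.72086796e-01 -2.16087673e-05  3.06144511e-05] [ 0.53573633 -1.36919625 -2.30173209] 0.04484136295832227
```

View pics/w5.png

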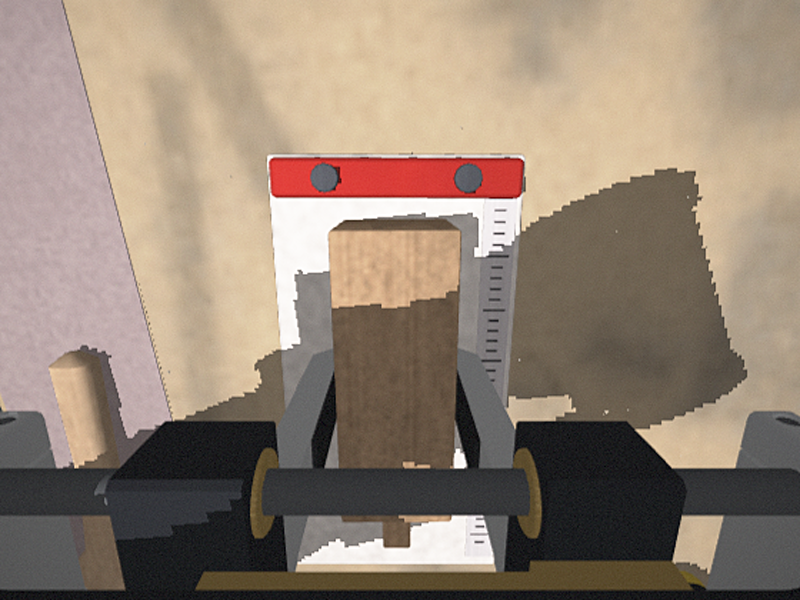

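Run:
```python
from h import *
import pickle
np.set_printoptions(precision=4,suppress=True)
i=np.load("w5.npy");m=pickle.load(open("w5.pkl","rb"))
h=cv2.cvtColor(i,cv2.COLOR_RGB2HSV).astype(int)
M=((h[...,0]<5)|(h[...,0]>173))&(h[...,1]>140)&(h[...,2]>60)
M[160:]=0;M[:80]=0
rows=range(115,134,3);lr=np.array([(np.nonzero(M[r])[0].min()-.5,np.nonzero(M[r])[0].max()+.5) for r in rows]);print(lr)
us=np.arange(200,356,4);b=np.array([np.nonzero(M[:,x])[0].max()+.5 for x in us]);f=np.polyfit(us,b,1);print("stop front edge",f)
A,B=[atz(m,x,np.polyval(f,x),.044) for x in lr[-1]];print(A,B,(A+B)/2,np.linalg.norm(A-B),np.arctan2(*(B-A)[[1,0]]))
# rail butt top edge: gradient per column, left/right edges per row
g=cv2.GaussianBlur(i[...,0].astype(float),(0,0),.8)
us=np.arange(240,316,3);e=[153+np.argmax(np.diff(g[153:170,x])) +.5 for x in us];print(e);f2=np.polyfit(us,e,1);print("butt",f2)
zt=.0574
a,c=[atz(m,x,np.polyval(f2,x),zt) for x in (330*.7,460*.7)];print(a,c,(a+c)/2,np.linalg.norm(a-c),np.arctan2(*(c-a)[[1,0]]))
y=np.array([.0959,.9954]);x=np.array([.9954,-.0959]);d=((A+B)/2-(a+c)/2)[:2];print("gap y",d@y,"x off",d@x)
for r in(170,190,200): 
    q=np.abs(np.diff(g[r]));print(r,225+np.argmax(q[225:240]),312+np.argmax(q[312:330]))
```

```text
[[188.5 366.5]
 [188.5 365.5]
 [188.5 365.5]
 [188.5 365.5]
 [189.5 365.5]
 [189.5 364.5]
 [189.5 364.5]]
stop front edge [  0.0027 136.8227]
[0.4801 0.3158 0.044 ] [0.5687 0.3069 0.044 ] [0.5244 0.3114 0.044 ] 0.08904658588651396 -0.10045463011867403
[np.float64(160.5), np.float64(160.5), np.float64(161.5), np.float64(161.5), np.float64(161.5), np.float64(161.5), np.float64(160.5), np.float64(160.5), np.float64(160.5), np.float64(160.5), np.float64(161.5), np.float64(160.5), np.float64(160.5), np.float64(160.5), np.float64(160.5), np.float64(160.5), np.float64(160.5), np.float64(160.5), np.float64(160.5), np.float64(160.5), np.float64(160.5), np.float64(160.5), np.float64(160.5), np.float64(160.5), np.float64(160.5), np.float64(160.5)]
butt [ -0.0088 163.1274]
[0.5016 0.3031 0.0574] [0.5447 0.2993 0.0574] [0.5232 0.3012 0.0574] 0.04331084393179816 -0.08914078858137132
gap y 0.010260397387463855 x off 0.000295799063816164
170 229 321
190 230 320
200 231 319
```

Call:
play_rows(moves="1 0.005 0 0 0 0 0.04; 1 0.005 0 0 0 0 0; 1 0.005 0 0 0 0 0; 1 0.005 0 0 0 0 0; 1 0.005 0 0 0 0 0; 1 0.003 0 0 0 0 0; 1 0.002 0 0 0 0 0; 1 0 0 0 0 0 0; 1 0 0 0 0 0 0; 1 0 0 0 0 0 0")

```text
t: 19.65
ee_pos: [0.5186, 0.2474, 0.0257]
tcp_rot: [0.742, 0.671, -0.0, 0.0]
wrist_force: [0.4, -0.6, -2.5]
width: 0.0452
grasp_force: 25.0
```

Call:
play_rows(moves="1 0.003 0 0 0 0 0; 1 0.003 0 0 0 0 0; 1 0 0 0 0 0 0; 1 0 0 0 0 0 0; 1 0 0 0 0 0 0; 1 0 0 0 0 0 0; 1 0 0 0 0 0 0; 1 0 0 0 0 0 0; 1 0 0 0 0 0 0; 1 0 0 0 0 0 0")

```text
t: 20.65
ee_pos: [0.5187, 0.248, 0.0258]
tcp_rot: [0.742, 0.671, -0.001, 0.001]
wrist_force: [-1.8, -5.4, 0.9]
width: 0.0449
grasp_force: 25.0
```

Call:
play_rows(moves="1 0 0 0.002 0 0 0; 1 0 0 0.002 0 0 0; 1 0 0 0.002 0 0 0; 1 0 0 0.002 0 0 0; 1 0 0 0 0 0 0; 1 0 0 0 0 0 0; 1 0 0 0 0 0 0; 1 0 0 0 0 0 0; 1 0 0 0 0 0 0; 1 0 0 0 0 0 0")

```text
t: 21.65
ee_pos: [0.519, 0.248, 0.0236]
tcp_rot: [0.742, 0.671, -0.001, 0.001]
wrist_force: [-0.2, -4.6, -0.4]
width: 0.0453
grasp_force: 25.0
```

Call:
play_rows(moves="1 0 0 0.002 0 0 0; 1 0 0 0.002 0 0 0; 1 0 0 0.001 0 0 0; 1 0 0 0 0 0 0; 1 0 0 0 0 0 0; 1 0 0 0 0 0 0; 1 0 0 0 0 0 0; 1 0 0 0 0 0 0; 1 0 0 0 0 0 0; 1 0 0 0 0 0 0")

```text
t: 22.65
ee_pos: [0.519, 0.248, 0.0235]
tcp_rot: [0.742, 0.671, -0.001, 0.001]
wrist_force: [-3.1, -5.8, 6.7]
width: 0.0447
grasp_force: 25.0
```

Call:
play_rows(moves="0.02 0 0 0 0 0 0; -0.05 0 0 0 0 0 0; -0.1 0 0 0 0 0 0; -0.2 0 0 0 0 0 0; -0.4 0 0 0 0 0 0; -0.4 0 0 0 0 0 0; -0.4 0 0 0 0 0 0; -0.4 0 0 0 0 0 0; -0.4 0 0 -0.01 0 0 0; -0.4 0 0 -0.02 0 0 0", squeeze=5)

```text
t: 23.65
ee_pos: [0.5184, 0.2491, 0.0306]
tcp_rot: [0.742, 0.671, -0.001, -0.0]
wrist_force: [-0.6, -0.4, 0.3]
width: 0.0658
grasp_force: 0.0
```

Call:
play_rows(moves="-0.4 0 0 -0.03 0 0 0; -0.4 0 0 -0.05 0 0 0; -0.4 0 0 -0.08 0 0 0; -0.4 0 0 -0.1 0 0 0; -0.4 0 0 -0.1 0 0 0; -0.4 0 0 -0.1 0 0 0; -0.4 0 0 -0.08 0 0 0; -0.4 0 0 -0.05 0 0 0; -0.4 0 0 0 0 0 0; -0.4 0 0 0 0 0 0")

```text
t: 24.65
ee_pos: [0.5186, 0.2492, 0.2075]
tcp_rot: [0.742, 0.671, -0.0, -0.0]
wrist_force: [-0.6, -1.0, -0.7]
width: 0.0657
grasp_force: 0.0
```

Run:
```python
from h import *
import pickle
from bench import vision
s=vision.camera("scene")[:,:,::-1].copy();w=vision.camera("wrist")[:,:,::-1].copy();pickle.dump(vision.camera_model("wrist"),open("w6.pkl","wb"));np.save("w6.npy",w[:,:,::-1])
cv2.imwrite("pics/fin.png",np.hstack([crop(w,200,20,150,200,3),np.vstack([crop(s,80,190,110,100,3),crop(s,285,160,110,100,3)])]))
```

```text
(no output)
```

View pics/fin.png

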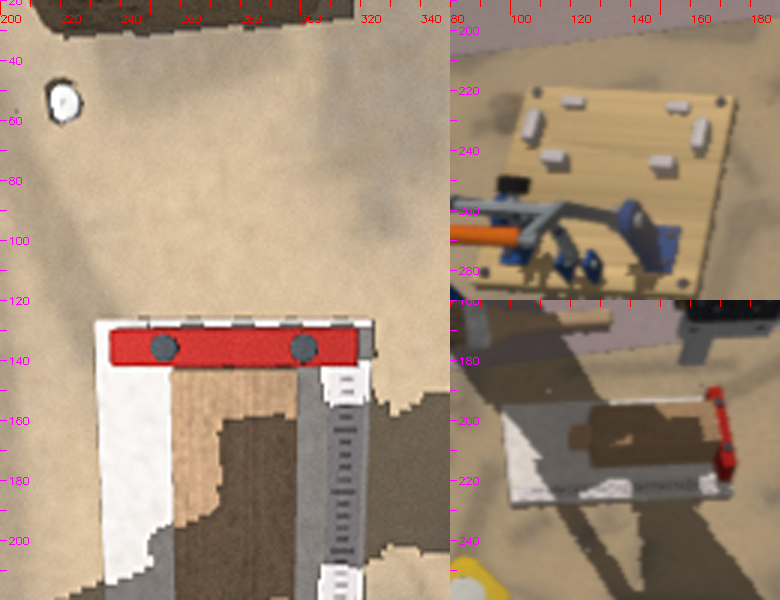

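```bash
python3 -c "
from bench import ticket;print(ticket.close_job())"
```

```text
the job is handed in; nothing more can be done
None
```

I handed the job in at about 25 s: the clamp arm stays open by itself, and the rail lies upright and lengthwise on the middle of the gauge with its plain end against the red stop. No other object on the bench was touched.

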